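# Stand a slumped stage plate up to drain and bar its foot

### The arm

A 7-joint arm with a two-finger parallel gripper is mounted at the origin on the work surface. World frame = base frame: x ahead of the robot, y to its left, z up, the work surface at z = 0. Lengths are in m, angles in rad, forces in N, time in s.
With the tool pointing down it reaches from about 0.4 to 0.85 m from the base axis. Payload 10.4 kg.
Tool frame: the origin (TCP) lies between the finger pads; the fingertips stand robot.tips_ahead ahead of it and the grasp point (between the pads) lies 6 mm ahead of it (robot.tips_ahead is the distance from the TCP to the fingertips, in m); z points along the fingers, y is the line along which they close (so a half turn about z gives the same grasp; the last joint's range is limited). The gripper opens to 85 mm and grips with 20 to 120 N. Pads are 22 mm wide; open, the fingers measure 114 mm over their backs; the gripper's body (76 mm by 85 mm) begins 54 mm behind the grasp point. The pads swing forward as they close: fully open they stand 13 mm farther back than shut.
Start: joints at [-1.231, 0.332, -0.065, 1.46, 0.022, 1.35, -0.088], TCP at [0.222, 0.584, 0.256] pointing down, gripper open.
Joint ranges: [-2.6, 2.6], [-0.5, 2.12], [-1.47, 1.34], [0.16, 2.42], [-1.27, 4.41], [0.06, 2.06], [-2.6, 2.6]. Speed limits (rad/s): [2.22, 2.22, 2.79, 2.79, 3.14, 3.14, 3.14].

### API

Orientations are given as a rotation vector (axis times angle).
In Python, from rig import robot gives the robot as it stands.
- The arm moves only by the shell command python3 -m inch 'ROWS' [OPENING] [FORCE]. ROWS is JSON, a list of rows, each an object with "slide": the shift along the tool's x, y, z scaled (see below), a list of three; "twist": the turn about the tool's z scaled (see below). In form: [{"slide": [tx, ty, tz], "twist": twist}, ...]. A call has 1 to 10 rows; each row shifts and turns the commanded pose from where the row before left it, along the tool's axes as they then stand; what a row does not reach is not made up. The controller multiplies each number of a shift by 0.12 m and each number of a turn by pi/2 rad. A row lasts 1/10 s, in which the tool goes at most 50 mm and 8.59 degrees, less where a joint would pass 70% of its speed; a pose out of reach is approached as far as the arm can. A call with a number of a shift or a turn outside -1 to 1 is refused whole. A call with a gripper value outside its range is refused whole. OPENING is the opening, from 0 (shut) to 1 (fully open), set as the call begins (- or left out, the last holds). The fingers move at their own pace and stop on an object; FORCE is the grip in N (left out, the last holds). Time passes only in rows, so rows that do not move let the fingers close. It gives the time, the measured TCP pose, the force, the opening and the grip force at its end, in the units of the state.
- robot.read_state(): the state, without advancing time (a new reading comes with each control period).
- robot.get_image(name): name is "side" or "top" or "wrist"; returns a dict with "frame" (420x560x3 uint8, red, green, blue), "range_z" (420x560 float32, m along the optical axis (not along the pixel's ray), 0 where there is no reading), "vfov" (degrees; the focal length in pixels is half the picture's height over the tangent of half this angle, whatever the lens; pixels are square), "cx", "cy" (the principal point, pixels), "k1" (the pictures are not rectified: a ray, as slopes to the right and down, at radius r is drawn at 1 + k1 r^2 times it, then the intrinsics apply), "rvec" (rotation vector, rad) and "tvec" (3), from world to camera coordinates, as OpenCV has them. Camera axes: x right, y down, z forward; pixel columns grow to the right and rows downward; lengths in m; the calibration is good to about 2 mm. A picture is of the moment at which its call begins.
- robot.close_job(): hands the job in; it is judged then, once.
The state is a dict: "time_s": time; "joint_pos": joint angles; "qd": joint speeds; "tau": joint torques, N m; "position": TCP position; "orientation": TCP orientation; "contact_force": force on the tool from outside, world axes, zero at the start; "wrist_torque": the same for the moment, N m; "grip_width": finger opening in m; "gripper_force": force on a finger pad.
Only numpy, scipy, OpenCV 4.12 (cv2) and the standard library are available. Lean on these libraries where they do the work, as an engineer would, in place of code of your own. Each camera call takes 0.05 s, during which the arm holds its last target. There are 200 camera calls.

### The job

A washed microscope stage plate has slumped in the stainless draining stand, its foot out at the front lip: push the foot in towards the back panel so that the plate leans steeply, then slide the loose square bar through both straps of the stand, fully home against the end stop, so that it lies in front of the foot. Finally draw the plate back until its foot rests square against the bar, on the stand's floor, with its head still leaning on the panel, and let go. Do not let the plate fall, and leave the other things on the bench alone.

Things in the scene. Friction and masses are not known exactly. Their poses are not given: they have to be found in the camera images.
- stand: fixed stainless draining stand, 191 (x) x 176 mm (y), level, turned up to 0.25 rad about z. Origin at bench level in mid-bay, under the axis of the bar when home. +x: the way the bar is pushed in; +y: from foot to back panel. Floor top at z = 3 mm. Panel: upright face at y = +130, 250 high. Front lip: inner face at y = -40, 12 high. Between the straps the bay is free from x = -54 to +54 mm
- bar_mouth (a point): mouth of the first strap, on the bar's axis (stand x = -90, y = 0, z = 13 mm). The strap is a closed bridge on the floor from x = -78 to -54 mm, inside 25 mm wide and 24 mm high, outside 30 mm high; from x = -90 its sides and top flare, opening to about 34 mm wide. The floor's edge is at x = -94 mm; before it lies open bench
- bar_end (a point): end stop in the second strap, on the bar's axis (stand x = +90, y = 0, z = 13 mm). This strap is like the first, from x = +66 to +90 mm, with its flared mouth from x = +54 and closed by the end stop at x = +90
- plate: dark grey aluminium stage plate, 80 wide (its x), 240 long (its y), 8 mm thick (z), about 285 g, loose. Origin at its centre; +y from foot to head, z out of its outer (upper) face. At first it leans 47 degrees above the bench, foot against the front lip, head on the panel, within 6 mm of mid-bay. Against the bar: 62 degrees. Pushed in farther, to 70 degrees, it stays by friction
- plate_foot (a point): middle of the plate's foot, on the edge of its outer face (plate x = 0, y = -120, z = +4 mm): the part that meets the lip or the bar
- plate_head (a point): middle of the plate's head, on the edge of its inner face (plate x = 0, y = +120, z = -4 mm): the part that lies on the panel
- plate_opening (a point): centre of the lower of two rectangular openings right through the plate, each 50 (plate x) x 60 mm (plate y), at plate y = -55 and +55 mm; 35 mm of plate is left beyond it to the foot, 15 mm at each side. Closed fingers fit in, from above and tilted towards the panel: pressing its upper edge pushes the plate in, pressing its lower edge draws it out
- stop_bar: plain square aluminium bar, 200 mm long (its x) by 20 x 20 mm, about 200 g, loose, on the bench at the start; origin at its centre, ends alike. Home, its tip is at the end stop, its centre at stand x = -10 mm, its axis 13 mm above the bench, and its rear end sticks out 20 mm before the first strap's mouth
- oil_bottle: bystander: small amber glass bottle, 32 mm diameter, 62 mm tall, standing; origin under its centre
- objective: bystander: microscope objective standing on its mount, 30 mm diameter, 50 mm tall; origin under its centre
- eyepiece: bystander: black eyepiece standing on its tube, 34 mm diameter, 50 mm tall; origin under its centre
- slide_box: bystander: flat grey slide box, 98 x 80 x 34 mm; origin under its centre
- dish: bystander: clear shallow dish, 60 mm diameter, 14 mm tall; origin under its centre
- screwdriver: bystander: small screwdriver lying flat, 140 mm long along its x
- lens_paper: bystander: flat carton of lens paper, 115 x 75 x 22 mm; origin under its centre
There are look-alikes about, which are no part of the job. Several things have the shape of the stop_bar; the one meant has the colours described above.

How it is judged:
By the outcome, as a careful person would: the job done as asked, in the order asked, and still so for the second after the job is handed in, with the robot touching nothing.
It also fails if it takes over 69 s, if anything falls off the work surface, if the arm or the gripper's body presses on something with over 40 N, if the wrist force passes 120 N, or if a joint passes its speed limit or range.

## Working session

There is one attempt and no reset: what is moved stays moved. The work goes in short steps, Python scripts to look and compute and a shell command to move; the robot and the scene stay as the last step left them, time stands still between calls to the robot, and variables do not carry over. Pictures are saved under pics/ and viewed, at most 10 in all, crops included, and the job is handed in when it is done.

```bash
ls; mkdir -p pics
python3 - <<'E'
from rig import robot
import cv2,numpy as np
print(robot.tips_ahead, robot.read_state())
ims=[]
for n in ("top","side"):
    d=robot.get_image(n); np.savez(f"pics/{n}0.npz",**d)
    cv2.imwrite(f"pics/{n}0.png",d["frame"][:,:,::-1])
    print(n,{k:d[k] for k in("vfov","cx","cy","k1","rvec","tvec")})
E
```

```text
pics
0.025 {'time_s': 0.0, 'joint_pos': array([-1.23060914,  0.33287765, -0.06468677,  1.46095142,  0.02158721,
        1.34991833, -0.08848553]), 'qd': array([ 4.29058659e-04,  2.08861285e-04,  3.42760302e-04, -2.06165522e-04,
       -1.03352363e-03,  1.90506317e-03,  3.35378468e-05]), 'tau': array([ 4.09346258e-04, -6.25444293e+01,  4.93446412e-02, -3.91611242e+01,
        1.62031059e-02,  9.70741734e-03, -4.95814299e-05]), 'position': array([0.22168436, 0.5839888 , 0.25550745]), 'orientation': array([-5.66676536e-01, -3.08985424e+00,  2.27061997e-03]), 'contact_force': array([ 0.58670443,  0.00696942, -0.002143  ]), 'wrist_torque': array([-0.00311094,  0.01217108,  0.01155231]), 'gripper_force': 0.0, 'grip_width': 0.0852230266853414}
top {'vfov': 48.77947180561958, 'cx': 279.39762658872553, 'cy': 210.57201531303718, 'k1': -0.08002420054827424, 'rvec': array([ 2.11365274, -2.15665178,  0.1643725 ]), 'tvec': array([-0.03351683,  0.51442256,  1.49470986])}
side {'vfov': 46.73061173650705, 'cx': 276.94045420866456, 'cy': 213.64039450352985, 'k1': -0.08730224184140012, 'rvec': array([ 2.08200786, -0.90442098,  0.42663743]), 'tvec': array([-0.38494685,  0.31241361,  1.19484431])}
```

View pics/top0.png

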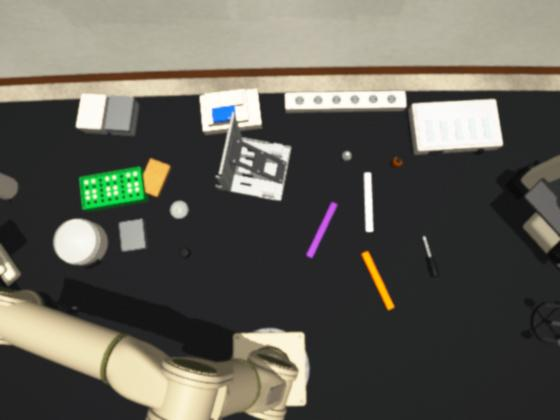

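View pics/side0.png

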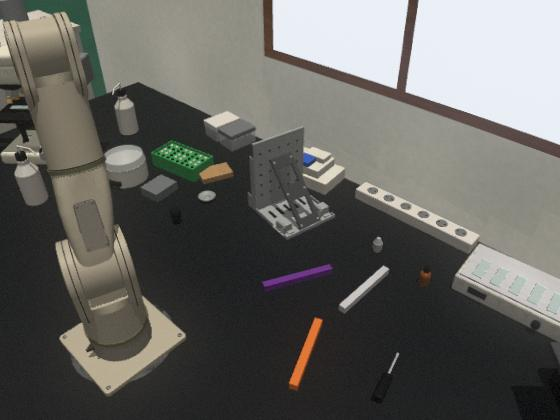

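The top view shows the stand at about (255,165) with its panel on the left, towards world +y, and the plate leaning inside. The aluminium bar is the white/silver one at (368,200). The purple and orange bars are look-alikes. The side view agrees: stand at (290,190), bar at (365,288).

```bash
cat > h.py <<'E'
import numpy as np, cv2
from scipy.spatial.transform import Rotation as R
def K(d):
    f=d["frame"].shape[0]/2/np.tan(np.radians(float(d["vfov"]))/2)
    return np.array([[f,0,float(d["cx"])],[0,f,float(d["cy"])],[0,0,1]])
def rays(d,px):
    px=np.asarray(px,float).reshape(-1,1,2)
    s=cv2.undistortPoints(px,K(d),np.array([float(d["k1"]),0,0,0,0]),None,None).reshape(-1,2)
    Rm=R.from_rotvec(d["rvec"]).as_matrix()
    return -Rm.T@d["tvec"], np.c_[s,np.ones(len(s))]@Rm      # per unit optical depth
def plane(d,px,z):
    c,r=rays(d,px); return c+r*((z-c[2])/r[:,2])[:,None]
def cloud(d):
    h,w=d["range_z"].shape; v,u=np.mgrid[:h,:w]
    c,r=rays(d,np.c_[u.ravel(),v.ravel()])
    P=(c+r*d["range_z"].reshape(-1,1)).reshape(h,w,3); P[d["range_z"]==0]=np.nan
    return P
def proj(d,P):
    return cv2.projectPoints(np.asarray(P,float).reshape(-1,1,3),d["rvec"],d["tvec"],K(d),np.array([float(d["k1"]),0,0,0,0]))[0].reshape(-1,2)
def axes(st): return R.from_rotvec(st["orientation"]).as_matrix()
E
python3 - <<'E'
from h import *
T=dict(np.load("pics/top0.npz")); S=dict(np.load("pics/side0.npz"))
P=cloud(T); Q=cloud(S)
print("bench z",np.nanmedian(P[230:260,200:300,2]),np.nanmedian(Q[330:370,220:260,2]))
# bar
for n,d,C,box,zt in(("top",T,P,(160,240,355,385),.02),("side",S,Q,(260,315,335,395),.02)):
    f=d["frame"].astype(int); m=np.zeros(f.shape[:2],np.uint8); a,b,c,e=box
    m[a:b,c:e]=(f[a:b,c:e].min(-1)>90)
    px=np.argwhere(m)[:,::-1]; W=plane(d,px,zt)
    r=cv2.minAreaRect((W[:,:2]*1000).astype(np.float32)); print(n,"bar",len(px),r, "z",np.nanmedian(C[m>0][:,2]))
# panel: side view cloud with z .08-.24 near stand
box=Q[120:235,240:340].reshape(-1,3); box=box[np.isfinite(box).all(1)]
hi=box[(box[:,2]>.06)&(box[:,2]<.245)]
best=None;rng=np.random.default_rng(0)
for _ in range(600):
    a=hi[rng.choice(len(hi),2,False)][:,:2]; t=a[1]-a[0]
    if np.linalg.norm(t)<.08: continue
    n=np.array([-t[1],t[0]])/np.linalg.norm(t); i=abs((hi[:,:2]-a[0])@n)<.003
    if best is None or i.sum()>best.sum(): best=i
p=hi[best]; m=p[:,:2].mean(0); u,s,v=np.linalg.svd(p[:,:2]-m); t=v[0]*np.sign(v[0][0])
print("panel",best.sum(),"yaw",np.arctan2(t[1],t[0]),"mean",m,"along",((p[:,:2]-m)@t).min(),((p[:,:2]-m)@t).max(),"zmax",box[:,2].max())
yaw=np.arctan2(t[1],t[0]); ex=np.array([np.cos(yaw),np.sin(yaw)]); ey=np.array([-ex[1],ex[0]])
# floor from top
for C,nm,b in((P,"top",(90,215,205,305)),(Q,"side",(170,245,235,345))):
    F=C[b[0]:b[1],b[2]:b[3]].reshape(-1,3); F=F[np.isfinite(F).all(1)]
    fl=F[(F[:,2]>.0)&(F[:,2]<.06)]
    x=fl[:,:2]@ex; y=fl[:,:2]@ey
    print(nm,"x",np.percentile(x,[0.5,2,98,99.5]),"y",np.percentile(y,[.5,2,98,99.5]),"panel y",m@ey)
for n in("top","side"):
    d=T if n=="top" else S
    a={"top":(80,225,195,315),"side":(120,250,230,355)}[n]
    im=d["frame"][a[0]:a[1],a[2]:a[3],::-1]; cv2.imwrite(f"pics/crop_{n}.png",cv2.resize(im,None,fx=4.5,fy=4.5,interpolation=cv2.INTER_CUBIC)[:600,:800])
E
python3 - <<'E'
import cv2,numpy as np
a=cv2.imread('pics/crop_top.png');b=cv2.imread('pics/crop_side.png')
h=lambda i:cv2.resize(i,(400,int(i.shape[0]*400/i.shape[1])))[:600]
a,b=h(a),h(b);H=max(len(a),len(b));c=np.zeros((H,800,3),np.uint8);c[:len(a),:400]=a;c[:len(b),400:]=b
cv2.imwrite('pics/crops.png',c)
E
```

```text
bench z 0.0009645560954538723 0.0005578207907198651
top bar 545 ((541.2511596679688, -343.9082946777344), (30.8644962310791, 205.97584533691406), 88.75782012939453) z 0.01817103214297444
side bar 534 ((540.209228515625, -346.3330993652344), (27.81421661376953, 205.16400146484375), 89.1502685546875) z 0.019282501045317146
panel 1609 yaw -0.2083330156944826 mean [0.67649393 0.10567595] along -0.09305545478348198 0.21746656782366372 zmax 0.25845649916572955
top x [0.47209205 0.48889429 0.91654503 0.92802328] y [-0.00581069  0.0101161   0.35003144  0.36699053] panel y 0.2433096519988339
side x [0.43414644 0.45753405 0.87088876 0.89913374] y [-0.02793159 -0.00551076  0.41862475  0.46593201] panel y 0.2433096519988339
```

View pics/crops.png

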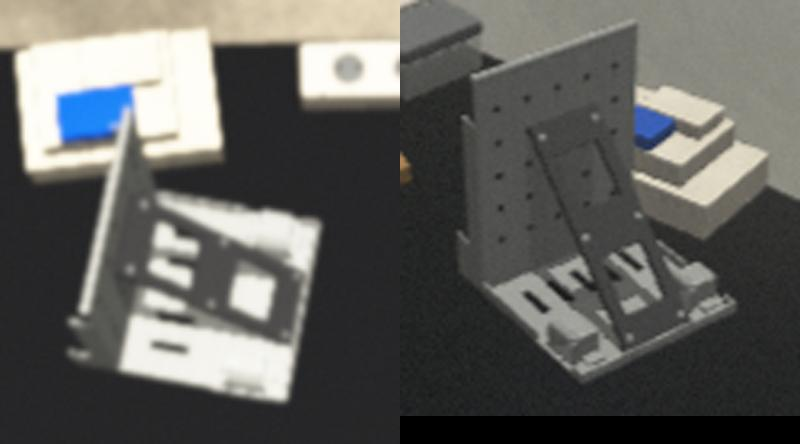

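The crops show the stand's two straps and the plate leaning within the bay. The floor corners in the full top image are near (281,201) and (292,147).

Run:
```python
from h import *
T=dict(np.load("pics/top0.npz")); S=dict(np.load("pics/side0.npz"))
P=cloud(T); Q=cloud(S)
c=plane(T,[[281.4,200.6],[291.6,146.6]],.012); print("lip corners",c, "len",np.linalg.norm(c[1]-c[0]),"yaw",np.arctan2(*(c[1]-c[0])[1::-1]))
q=Q[120:235,240:310].reshape(-1,3); q=q[np.isfinite(q).all(1)]
q=q[(q[:,2]>.10)&(q[:,2]<.24)&(q[:,0]<.74)]
rng=np.random.default_rng(0);best=None
for _ in range(2000):
    a=q[rng.choice(len(q),2,False)][:,:2]; t=a[1]-a[0]
    if np.linalg.norm(t)<.08: continue
    n=np.array([-t[1],t[0]])/np.linalg.norm(t); i=abs((q[:,:2]-a[0])@n)<.0025
    if best is None or i.sum()>best.sum(): best=i
p=q[best][:,:2]; m=p.mean(0); t=np.linalg.svd(p-m,full_matrices=False)[2][0]; t*=np.sign(t[0])
yaw=np.arctan2(t[1],t[0]); e=((p-m)@t); print("panel",len(p),len(q),"yaw",yaw,m,e.min(),e.max())
for yw in (yaw,):
    ex=np.array([np.cos(yw),np.sin(yw)]); ey=np.array([-ex[1],ex[0]]); py=m@ey
    print("panel x range",np.percentile(p@ex,[0,1,99,100]),"py",py, "origin y",py-.13,"lip outer from corners",c[:,:2]@ey-py,c[:,:2]@ex)
    for C,nm in((P,"top"),(Q,"side")):
        F=C.reshape(-1,3); F=F[np.isfinite(F).all(1)]; x=F[:,:2]@ex; y=F[:,:2]@ey-py
        k=(y>-.19)&(y<-.01)&(x>.45)&(x<.75)&(F[:,2]>.0025)&(F[:,2]<.04)&(F[:,2]>.002)
        print(nm,"x",np.percentile(x[k],[0,.5,2,98,99.5,100]).round(4),"y",np.percentile(y[k],[0,.5,2,50]).round(4))
        k=(y>-.16)&(y<-.10)&(x>.45)&(x<.75)&(F[:,2]>.022)&(F[:,2]<.04)
        h,ed=np.histogram(x[k],bins=np.arange(.45,.75,.01)); print(dict(zip(ed.round(2),h)))
        # plate outer face points
        k=(y>-.19)&(y<-.015)&(x>.45)&(x<.75)&(F[:,2]>.05)&(F[:,2]<.18)
        print("plate",k.sum(),"x",np.percentile(x[k],[1,5,50,95,99]).round(4),"fit z(y)",np.polyfit(y[k],F[k,2],1))
```

```text
lip corners [[ 0.55243665 -0.05119032  0.012     ]
 [ 0.74168946 -0.09033586  0.012     ]] len 0.19325889428291085 yaw -0.20396623712630446
panel 864 1965 yaw -0.20358284650732275 [0.65256473 0.1106319 ] -0.0682628513110516 0.08927454966842883
panel x range [0.54845793 0.55071084 0.70413438 0.70599533] py 0.24028237728566773 origin y 0.11028237728566773 lip outer from corners [-0.17872418 -0.17879828] [0.55137763 0.74463651]
top x [0.4501 0.4527 0.4596 0.7431 0.7463 0.7496] y [-0.1899 -0.1881 -0.1839 -0.1128]
{np.float64(0.45): np.int64(0), np.float64(0.46): np.int64(0), np.float64(0.47): np.int64(0), np.float64(0.48): np.int64(0), np.float64(0.49): np.int64(0), np.float64(0.5): np.int64(0), np.float64(0.51): np.int64(0), np.float64(0.52): np.int64(0), np.float64(0.53): np.int64(0), np.float64(0.54): np.int64(0), np.float64(0.55): np.int64(9), np.float64(0.56): np.int64(29), np.float64(0.57): np.int64(28), np.float64(0.58): np.int64(29), np.float64(0.59): np.int64(10), np.float64(0.6): np.int64(0), np.float64(0.61): np.int64(16), np.float64(0.62): np.int64(11), np.float64(0.63): np.i
[... 792 characters left out ...]
: np.int64(0), np.float64(0.55): np.int64(23), np.float64(0.56): np.int64(24), np.float64(0.57): np.int64(26), np.float64(0.58): np.int64(27), np.float64(0.59): np.int64(3), np.float64(0.6): np.int64(10), np.float64(0.61): np.int64(21), np.float64(0.62): np.int64(19), np.float64(0.63): np.int64(13), np.float64(0.64): np.int64(17), np.float64(0.65): np.int64(16), np.float64(0.66): np.int64(15), np.float64(0.67): np.int64(22), np.float64(0.68): np.int64(16), np.float64(0.69): np.int64(5), np.float64(0.7): np.int64(18), np.float64(0.71): np.int64(25), np.float64(0.72): np.int64(23), np.float64(0.73): np.int64(16)}
plate 866 x [0.6064 0.6085 0.6459 0.6854 0.6882] fit z(y) [1.05975439 0.18965593]
```

```bash
cat >> h.py <<'E'
YAW=-0.204; EX=np.array([np.cos(YAW),np.sin(YAW),0]); EY=np.array([-EX[1],EX[0],0]); O=.647*EX+.109*EY
M=np.array([EX,EY,[0,0,1]])
def stand(p): return (np.asarray(p)-O)@M.T*1000       # world m -> stand mm
def world(s): return O+np.asarray(s)/1000@M
def units(st,target): return (axes(st).T@(target-st["position"])/.12)
def yawdeg(st): a=axes(st)[:,1]; return np.degrees(np.arctan2(a[1],a[0]))   # direction of tool y
E
python3 - <<'E'
from h import *
from rig import robot
st=robot.read_state(); print(yawdeg(st), axes(st).round(3), stand(st["position"]))
print("up+over", units(st,world([2,-24,400])))
E
```

```text
69.21374582403294 [[-0.935  0.355 -0.   ]
 [ 0.355  0.935 -0.001]
 [-0.    -0.001 -1.   ]] [-548.21452363  507.85118394  255.64829714]
up+over [-5.22830209 -3.65276147 -1.19833992]
```

```bash
python3 -m inch '[{"slide":[0,0,-0.4],"twist":-0.051},{"slide":[0,0,-0.4],"twist":-0.051},{"slide":[0,0,-0.4],"twist":0}]' 0.6
```

```text
time_s: 0.4
position: [0.2217, 0.5839, 0.4017]
orientation: [-0.313, -3.126, 0.001]
contact_force: [0.1, 0.8, 0.8]
grip_width: 0.0515
gripper_force: 0.0
```

```bash
python3 -m inch '[{"slide":[-0.28,-0.27,0],"twist":0},{"slide":[-0.28,-0.27,0],"twist":0},{"slide":[-0.28,-0.27,0],"twist":0},{"slide":[-0.28,-0.27,0],"twist":0},{"slide":[-0.28,-0.27,0],"twist":0},{"slide":[-0.28,-0.27,0],"twist":0},{"slide":[-0.28,-0.27,0],"twist":0},{"slide":[-0.28,-0.27,0],"twist":0}]'; python3 -m inch '[{"slide":[-0.28,-0.27,0],"twist":0},{"slide":[-0.28,-0.27,0],"twist":0},{"slide":[-0.28,-0.27,0],"twist":0},{"slide":[-0.28,-0.27,0],"twist":0},{"slide":[-0.28,-0.27,0],"twist":0},{"slide":[-0.28,-0.27,0],"twist":0},{"slide":[-0.28,-0.27,0],"twist":0},{"slide":[0,0,0],"twist":0},{"slide":[0,0,0],"twist":0}]'
python3 - <<'E'
from h import *
from rig import robot
st=robot.read_state(); print(yawdeg(st), stand(st["position"]),st["joint_pos"].round(2))
print(units(st,world([2,-24,230])))
E
```

```text
time_s: 1.2
position: [0.4336, 0.2745, 0.4002]
orientation: [-0.318, -3.125, -0.0]
contact_force: [0.8, 0.1, -0.5]
grip_width: 0.051
gripper_force: 0.0
time_s: 2.1
position: [0.6179, 0.0058, 0.3994]
orientation: [-0.321, -3.124, 0.001]
contact_force: [0.4, 0.7, -0.2]
grip_width: 0.0512
gripper_force: 0.0
78.26181208640389 [-43.09048938  21.85614196 399.39331331] [-0.42  0.3   0.45  1.24 -0.13  1.63  1.38]
[-0.3779759  -0.38062943  1.4114244 ]
```

```bash
python3 -m inch '[{"slide":[-0.19,-0.19,0.2],"twist":0},{"slide":[-0.19,-0.19,0.3],"twist":0},{"slide":[0,0,0.38],"twist":0},{"slide":[0,0,0.35],"twist":0},{"slide":[0,0,0.18],"twist":0},{"slide":[0,0,0],"twist":0},{"slide":[0,0,0],"twist":0}]'
python3 - <<'E'
from h import *
from rig import robot
st=robot.read_state(); print(yawdeg(st), stand(st["position"]))
out=[]
for n in("wrist","side","top"):
    d=robot.get_image(n); np.savez(f"pics/{n}1.npz",**d); out.append(d["frame"][:,:,::-1])
    if n=="wrist":
        C=cloud(d); s=stand(C.reshape(-1,3)).reshape(C.shape); np.save("pics/w1s.npy",s)
        print("cam",stand(rays(d,[[0,0]])[0]))
a=cv2.resize(out[1][100:260,220:380],(400,400),interpolation=cv2.INTER_CUBIC)
b=cv2.resize(out[0],(400,300)); c=np.zeros((400,800,3),np.uint8); c[:300,:400]=b; c[:,400:]=a
cv2.imwrite("pics/v1.png",c)
E
```

```text
time_s: 2.8
position: [0.6534, -0.0457, 0.2322]
orientation: [0.315, 3.125, 0.001]
contact_force: [0.5, 0.1, 0.7]
grip_width: 0.0514
gripper_force: 0.0
78.48613891474908 [  2.06256167 -21.36610444 232.18945243]
cam [-75.92928602 -22.52067328 348.2667203 ]
```

View pics/v1.png

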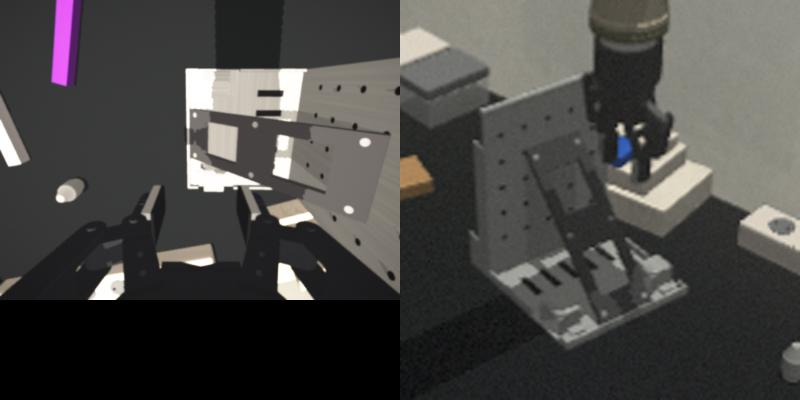

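The wrist view shows the plate with its lower opening at about (223,140), the panel on the right, and the front (right) fingertip at about (242,188). The stand is clear below. I'll refine the geometry from its depth image.

Run:
```python
from h import *
d=dict(np.load("pics/wrist1.npz")); s=np.load("pics/w1s.npy"); f=d["frame"].astype(int)
st=lambda k:np.percentile(s[k],[2,50,98],axis=0).round(1).tolist()
z=s[...,2]; x=s[...,0]; y=s[...,1]
near=(abs(x)<120)&(y>-80)&(y<160)
k=near&(z>27)&(z<33)&(x<-50); print("strap1",k.sum(),st(k))
k=near&(z>27)&(z<33)&(x>52); print("strap2",k.sum(),st(k))
k=near&(z>1)&(z<5.5)&(y>50)&(y<110); print("floor",k.sum(),st(k))
k=near&(z>9)&(z<15)&(y<-35); print("lip",k.sum(),st(k))
k=near&(z>140)&(z<240)&(y>110)&(abs(x)<90); print("panel",k.sum(),st(k),np.polyfit(x[k],y[k],1))
k=near&(z>20)&(z<165)&(abs(z-8.5-np.tan(np.radians(47))*(y+40))<12)&(abs(x)<52)
print("plate",k.sum(),st(k),np.polyfit(y[k],z[k],1))
for a,b in((45,60),(85,100),(120,160)):
    q=k&(z>a)&(z<b); print(a,np.percentile(x[q],[1,99]))
k=(z>150)&(z<232)&(abs(x)<30)&(y<80); 
for sgn in(-1,1):
    q=k&(sgn*(y+21)>0); print("finger",q.sum(),st(q), "lowest",np.percentile(z[q],[0,1,5]))
```

```text
strap1 1250 [[-89.9, -18.2, 27.4], [-71.5, 0.9, 28.9], [-54.0, 129.4, 32.8]]
strap2 813 [[54.2, -19.4, 27.3], [74.2, -1.1, 28.8], [92.9, 129.3, 32.7]]
floor 3135 [[-88.4, 51.2, 1.0], [-53.3, 82.7, 1.8], [92.3, 109.3, 3.4]]
lip 723 [[-91.7, -43.9, 9.2], [-4.7, -41.5, 10.7], [93.8, -35.2, 13.6]]
panel 19214 [[-84.3, 111.1, 142.9], [7.7, 128.8, 177.4], [81.8, 130.2, 211.9]] [4.20878646e-03 1.25858548e+02]
plate 13572 [[-36.4, -25.1, 24.6], [-1.3, 56.6, 109.5], [42.2, 107.0, 164.0]] [ 1.06376275 50.07538157]
45 [-36.71420016  42.74111337]
85 [-36.51423332  42.47289535]
120 [-36.42973853  43.04930721]
finger 881 [[-9.2, -61.0, 210.6], [-4.7, -49.1, 223.3], [11.9, -47.7, 231.6]] lowest [208.7915487  209.92836714 212.32362901]
finger 888 [[-9.3, 3.0, 210.6], [-5.0, 4.3, 223.3], [12.0, 16.6, 231.7]] lowest [208.0894921  209.66113076 212.90605404]
```

```bash
python3 -m inch '[{"slide":[0,0,0.35],"twist":0},{"slide":[0,0,0.35],"twist":0},{"slide":[0,0,0.3],"twist":0},{"slide":[0,0,0.19],"twist":0},{"slide":[0,0,0],"twist":0},{"slide":[0,0,0],"twist":0}]' 0.6 60
python3 - <<'E'
from h import *
from rig import robot
st=robot.read_state(); print(yawdeg(st), stand(st["position"]))
E
```

```text
time_s: 3.55
position: [0.6541, -0.047, 0.09]
orientation: [0.317, 3.124, 0.0]
contact_force: [0.3, -0.9, 1.0]
grip_width: 0.051
gripper_force: 0.0
78.39537521821786 [  3.06411003 -22.52672226  89.97155496]
```

```bash
python3 -m inch '[{"slide":[0,0.06,0],"twist":0},{"slide":[0,0.06,-0.015],"twist":0},{"slide":[0,0.04,-0.02],"twist":0},{"slide":[0,0.04,-0.02],"twist":0},{"slide":[0,0.04,-0.02],"twist":0},{"slide":[0,0.04,-0.015],"twist":0},{"slide":[0,0.04,-0.015],"twist":0},{"slide":[0,0.04,-0.015],"twist":0},{"slide":[0,0,0],"twist":0},{"slide":[0,0,0],"twist":0}]'
cat > look.py <<'E'
from h import *
from rig import robot
import sys
st=robot.read_state(); print(yawdeg(st), stand(st["position"]),"F",(st["contact_force"]@M.T).round(1))
for n in sys.argv[2:]:
    d=robot.get_image(n); np.savez(f"pics/{n}{sys.argv[1]}.npz",**d); cv2.imwrite(f"pics/{n}{sys.argv[1]}.png",d["frame"][:,:,::-1])
    s=stand(cloud(d).reshape(-1,3)); s=s[np.isfinite(s).all(1)]; x,y,z=s.T
    # outer face of the plate: side rails and head
    k=(abs(x-3)<40)&(abs(x-3)>27)&(z>105)&(z<200)&(y>0)&(y<121)
    if k.sum()>20:
        p=np.polyfit(z[k],y[k],1); r=abs(np.polyval(p,z)-y)<4
        p=np.polyfit(z[k&r],y[k&r],1) if (k&r).sum()>10 else p
        print(n,"rail pts",k.sum(),"angle",90-np.degrees(np.arctan(p[0])),"y of outer face at z=6:",np.polyval(p,6), "x",np.percentile(x[k&r],[2,98]))
E
python3 look.py 2 side top wrist
```

```text
time_s: 4.55
position: [0.6628, -0.0049, 0.1044]
orientation: [0.318, 3.123, 0.0]
contact_force: [-0.3, -3.7, 4.6]
grip_width: 0.0511
gripper_force: 2.3
78.38384236582849 [  3.07378875  20.50027711 104.35057577] F [ 0.5 -3.7  4.6]
side rail pts 121 angle 64.13696221953626 y of outer face at z=6: 18.841388163742955 x [-36.88117606 -24.85989004]
top rail pts 30 angle 64.08349042420262 y of outer face at z=6: 18.396998814752223 x [-35.77159966  41.29134176]
wrist rail pts 8926 angle 63.5454734014964 y of outer face at z=6: 16.042162153215408 x [-36.86478766  40.40358557]
```

```bash
python3 -m inch '[{"slide":[0,0.025,-0.006],"twist":0},{"slide":[0,0.025,-0.006],"twist":0},{"slide":[0,0.025,-0.006],"twist":0},{"slide":[0,0.025,0],"twist":0},{"slide":[0,0,0],"twist":0},{"slide":[0,0,0],"twist":0}]'; python3 look.py 3 side top wrist
```

```text
time_s: 5.3
position: [0.6633, -0.0015, 0.1057]
orientation: [-0.329, -3.124, 0.013]
contact_force: [-8.4, -25.2, 11.2]
grip_width: 0.0513
gripper_force: 0.1
77.96727608582478 [  2.89329329  23.89888629 105.65051461] F [ -3.1 -26.4  11.2]
side rail pts 124 angle 65.4621961129352 y of outer face at z=6: 24.637525737367078 x [-36.84904939 -24.38946035]
wrist rail pts 9143 angle 65.74296276901408 y of outer face at z=6: 24.529720717177362 x [-36.42173161  40.6741677 ]
```

Run:
```python
import cv2,numpy as np
a=cv2.imread("pics/side3.png")[80:240,210:380];b=cv2.imread("pics/wrist3.png")
c=np.zeros((400,800,3),np.uint8);c[:376,:400]=cv2.resize(a,(400,376),interpolation=cv2.INTER_CUBIC);c[:300,400:]=cv2.resize(b,(400,300));cv2.imwrite("pics/v3.png",c)
```

```text
(no output)
```

View pics/v3.png

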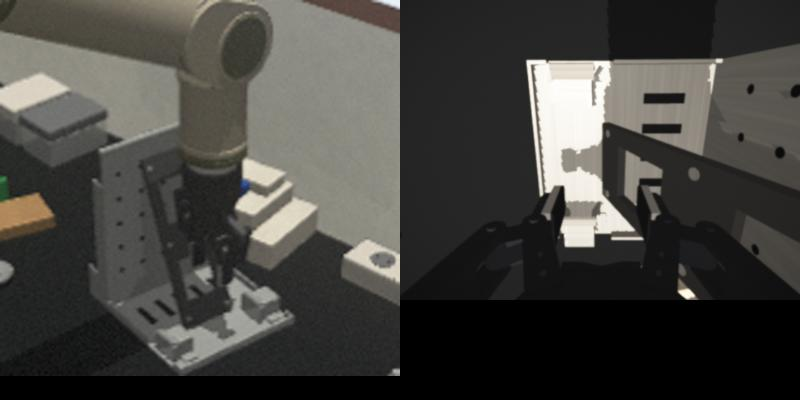

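The wrist view shows that the front finger's outer linkage, not the fingertip, has met the plate face, so the plate stalled at about 65.7°. The foot's outer edge is already at y≈24 mm. I'll back off a little and see whether it holds.

```bash
python3 -m inch '[{"slide":[0,-0.04,0],"twist":0},{"slide":[0,-0.04,0],"twist":0},{"slide":[0,-0.06,0],"twist":0},{"slide":[0,0,0],"twist":0},{"slide":[0,0,0],"twist":0}]'; python3 look.py 4 side wrist
```

```text
time_s: 5.95
position: [0.6608, -0.0086, 0.1046]
orientation: [-0.317, -3.125, -0.001]
contact_force: [-0.0, 0.4, 0.4]
grip_width: 0.0509
gripper_force: 0.0
78.42419803728718 [  1.85154677  16.42235201 104.56962406] F [-0.1  0.4  0.4]
side rail pts 121 angle 65.37909108954017 y of outer face at z=6: 23.908500496012405 x [-36.62639222 -24.18647526]
wrist rail pts 7485 angle 65.73870215949212 y of outer face at z=6: 24.13708756920542 x [-36.44630716  41.4172882 ]
```

```bash
python3 -m inch '[{"slide":[0,-0.05,-0.2],"twist":-0.09},{"slide":[0,0,-0.3],"twist":-0.091},{"slide":[0,0,-0.0],"twist":-0.091},{"slide":[0,0,0],"twist":-0.091},{"slide":[0,0,0],"twist":-0.091},{"slide":[0,0,0],"twist":-0.091},{"slide":[0,0,0],"twist":-0.091},{"slide":[0,0,0],"twist":-0.091},{"slide":[0,0,0],"twist":-0.091},{"slide":[0,0,0],"twist":-0.091}]' 0 40; python3 -m inch '[{"slide":[0,0,0],"twist":-0.091},{"slide":[0,0,0],"twist":0},{"slide":[0,0,0],"twist":0}]'
python3 - <<'E'
from h import *
from rig import robot
st=robot.read_state(); print(yawdeg(st), stand(st["position"]),st["joint_pos"].round(2)); print(units(st,world([3,44,114])))
E
```

```text
time_s: 7.05
position: [0.6581, -0.0139, 0.16]
orientation: [1.687, -2.638, -0.005]
contact_force: [-0.2, -0.1, -1.8]
grip_width: 0.0004
gripper_force: 0.0
time_s: 7.35
position: [0.6556, -0.0152, 0.1537]
orientation: [1.76, -2.575, -0.016]
contact_force: [0.5, -0.5, -0.5]
grip_width: -0.0002
gripper_force: 0.0
158.69426101169503 [ -1.8691847    8.91048719 153.68778996] [ 0.22  0.51 -0.37  1.46  0.19  1.23  2.6 ]
[-0.29918481  0.00181883  0.32713928]
```

Joint 7 reached its range end on that side, so I'll turn the other way.

```bash
python3 -m inch '[{"slide":[0,0,0],"twist":0.095},{"slide":[0,0,0],"twist":0.095},{"slide":[0,0,0],"twist":0.095},{"slide":[0,0,0],"twist":0.095},{"slide":[0,0,0],"twist":0.095},{"slide":[0,0,0],"twist":0.095},{"slide":[0,0,0],"twist":0.095},{"slide":[0,0,0],"twist":0.095},{"slide":[0,0,0],"twist":0.095},{"slide":[0,0,0],"twist":0.095}]'; python3 -m inch '[{"slide":[0,0,0],"twist":0.095},{"slide":[0,0,0],"twist":0.095},{"slide":[0,0,0],"twist":0.095},{"slide":[0,0,0],"twist":0.095},{"slide":[0,0,0],"twist":0.095},{"slide":[0,0,0],"twist":0.095},{"slide":[0,0,0],"twist":0.095},{"slide":[0,0,0],"twist":0.095},{"slide":[0,0,0],"twist":0},{"slide":[0,0,0],"twist":0}]'
python3 - <<'E'
from h import *
from rig import robot
st=robot.read_state(); print(yawdeg(st), stand(st["position"]),st["joint_pos"].round(3),axes(st).round(3)); print(units(st,world([3,44,114])))
E
```

```text
time_s: 8.35
position: [0.656, -0.0144, 0.1547]
orientation: [-0.463, -3.086, 0.015]
contact_force: [-0.4, -0.0, -0.2]
grip_width: 0.0001
gripper_force: 0.0
time_s: 9.35
position: [0.656, -0.014, 0.1547]
orientation: [-2.109, -2.311, 0.031]
contact_force: [0.6, 0.1, 0.3]
grip_width: -0.0001
gripper_force: 0.0
5.229009489624657 [ -1.80973159  10.15421199 154.69188699] [-0.129  0.48   0.106  1.479 -0.047  1.208  0.074] [[-0.091  0.996 -0.023]
 [ 0.996  0.091 -0.006]
 [-0.004 -0.023 -1.   ]]
[0.25949523 0.12818741 0.33522542]
```

```bash
python3 -m inch '[{"slide":[0,0.02,0.15],"twist":0.094},{"slide":[0,0.025,0.19],"twist":0.094},{"slide":[0.1,0,0],"twist":0},{"slide":[0.1,0,0],"twist":0},{"slide":[0.07,0,0],"twist":0},{"slide":[0,0,0],"twist":0},{"slide":[0,0,0],"twist":0}]';python3 look.py 5 side wrist
```

```text
time_s: 10.05
position: [0.6671, 0.0175, 0.1136]
orientation: [-2.43, -1.975, 0.032]
contact_force: [-0.3, 0.0, 0.4]
grip_width: 0.0001
gripper_force: 0.0
-11.802393214347035 [  2.76382965  43.26142118 113.6330706 ] F [-0.3 -0.   0.4]
side rail pts 196 angle 92.03003190192854 y of outer face at z=6: 71.44812422754515 x [-34.07808511 -24.82972186]
wrist rail pts 12243 angle 74.84476521552958 y of outer face at z=6: 11.601201320778037 x [-36.61697931  42.59998717]
```

```bash
sed -i 's/(z>105)&(z<200)&(y>0)&(y<121)/(z>15)\&(z<80)\&(y>5)\&(y<75)/' look.py; python3 -m inch '[{"slide":[0.04,0,0],"twist":0},{"slide":[0.03,0,0],"twist":0},{"slide":[0.02,0,-0.004],"twist":0},{"slide":[0.02,0,-0.004],"twist":0},{"slide":[0.02,0,-0.004],"twist":0},{"slide":[0,0,0],"twist":0}]';python3 look.py 6 side wrist top
```

```text
time_s: 10.75
position: [0.6701, 0.0326, 0.1141]
orientation: [-2.431, -1.972, 0.034]
contact_force: [-0.0, -1.8, 0.2]
grip_width: -0.0002
gripper_force: 1.0
-11.910861006903936 [  2.58636474  58.71132951 114.1427035 ] F [ 0.3 -1.8  0.2]
side rail pts 133 angle 66.25327521591933 y of outer face at z=6: 34.35558987807695 x [-36.06752964  41.28227509]
wrist rail pts 122 angle 68.45710986851101 y of outer face at z=6: 42.94825222363972 x [-35.82768629  42.45204441]
```

```bash
python3 -m inch '[{"slide":[0.02,0,-0.003],"twist":0},{"slide":[0,0,0],"twist":0},{"slide":[-0.2,0,0],"twist":0},{"slide":[-0.38,-0.1,0],"twist":0},{"slide":[-0.38,-0.12,0],"twist":0},{"slide":[-0.38,-0.12,0],"twist":0},{"slide":[-0.38,-0.12,0],"twist":0},{"slide":[-0.38,-0.12,0],"twist":0},{"slide":[-0.38,-0.12,0],"twist":0},{"slide":[-0.38,-0.12,0],"twist":0}]'; python3 -m inch '[{"slide":[-0.38,-0.12,0],"twist":0.088},{"slide":[-0.0,0,0],"twist":0.088},{"slide":[0,0,0],"twist":0.088},{"slide":[0,0,0],"twist":0.088},{"slide":[0,0,0],"twist":0.088},{"slide":[0,0,0],"twist":0.088},{"slide":[0,0,0],"twist":0.088},{"slide":[0,0,0],"twist":0.088},{"slide":[0,0,0],"twist":0.088},{"slide":[0,0,0],"twist":0.088}]' 0.6; python3 look.py 7 side top wrist
python3 - <<'E'
from h import *
from rig import robot
st=robot.read_state(); print(st["position"],st["joint_pos"].round(3))
d=dict(np.load("pics/wrist7.npz")); f=d["frame"].astype(int); C=cloud(d)
k=(C[...,2]>.014)&(C[...,2]<.026)&(abs(C[...,1]+.345)<.06)&(C[...,0]>.40)&(C[...,0]<.68)
p=C[k]; r=cv2.minAreaRect((p[:,:2]*1000).astype(np.float32)); print("bar",k.sum(),r,np.median(p[:,2]),np.median(f[k],axis=0),np.percentile(p,[1,50,99],axis=0))
E
```

```text
time_s: 11.9
position: [0.5029, -0.2814, 0.1203]
orientation: [-2.431, -1.973, 0.032]
contact_force: [0.8, -1.4, -0.7]
grip_width: -0.0
gripper_force: 0.0
time_s: 12.9
position: [0.4806, -0.3216, 0.1208]
orientation: [3.137, -0.038, -0.036]
contact_force: [0.3, 0.4, -0.3]
grip_width: 0.0513
gripper_force: 0.0
-91.38751531218492 [-111.18165652 -326.54190189  120.79041457] F [ 0.3  0.4 -0.3]
side rail pts 136 angle 68.27593952618712 y of outer face at z=6: 38.40141874494457 x [-35.96561023  41.14961069]
top rail pts 84 angle 70.42683923798597 y of outer face at z=6: 39.549843541020614 x [-35.85857695  42.12299894]
[ 0.48051357 -0.32164629  0.12073393] [ 0.075  0.384  0.522  1.755 -0.195  1.075 -0.925]
bar 7875 ((531.9183349609375, -344.9341125488281), (20.7447509765625, 179.15481567382812), 89.00933837890625) 0.018484419001730618 [255. 255. 255.] [[ 0.4453626  -0.35576007  0.01670862]
 [ 0.55165208 -0.34485169  0.01848442]
 [ 0.62024084 -0.33426314  0.02016919]]
```

```bash
python3 -m inch '[{"slide":[-0.11,0.18,0],"twist":0},{"slide":[0,0,0.3],"twist":0},{"slide":[0,0,0.25],"twist":0},{"slide":[0,0,0.15],"twist":0},{"slide":[0,0,0.06],"twist":0},{"slide":[0,0,0],"twist":0},{"slide":[0,0,0],"twist":0}]' 0.6;  python3 -m inch '[{"slide":[0,0,0],"twist":0},{"slide":[0,0,0],"twist":0},{"slide":[0,0,0],"twist":0},{"slide":[0,0,0],"twist":0},{"slide":[0,0,0],"twist":0}]' 0 80
```

```text
time_s: 13.75
position: [0.4648, -0.3444, 0.0309]
orientation: [3.136, -0.028, -0.035]
contact_force: [-0.5, -0.2, 0.3]
grip_width: 0.0513
gripper_force: 0.0
time_s: 14.25
position: [0.4649, -0.3444, 0.0312]
orientation: [3.136, -0.03, -0.035]
contact_force: [-1.9, 0.8, 6.7]
grip_width: 0.0179
gripper_force: 79.2
```

```bash
python3 -m inch '[{"slide":[0,0,0],"twist":0},{"slide":[0,0,0],"twist":0},{"slide":[0.11,0,0],"twist":0},{"slide":[0.11,0.005,0.015],"twist":0},{"slide":[0,0,0],"twist":0}]' 0.5;  python3 -m inch '[{"slide":[0,0,0],"twist":0},{"slide":[0,0,0],"twist":0},{"slide":[0,0,0],"twist":0},{"slide":[0,0,0],"twist":0},{"slide":[0,0,-0.1],"twist":0},{"slide":[0,0,-0.25],"twist":0},{"slide":[0,0,-0.25],"twist":0},{"slide":[0,0,0],"twist":0.06},{"slide":[0,0,0],"twist":0.059},{"slide":[0,0,0],"twist":0}]' 0 80; python3 look.py 8 wrist side
python3 - <<'E'
from h import *
from rig import robot
st=robot.read_state(); print(st["position"],st["joint_pos"].round(3))
for n in("wrist","side"):
    d=dict(np.load(f"pics/{n}8.npz")); f=d["frame"].astype(int); s=stand(cloud(d)); p0=stand(st["position"])
    k=(abs(s[...,1]-p0[1])<30)&(s[...,0]>p0[0]-80)&(s[...,0]<p0[0]+190)&(s[...,2]>50)&(s[...,2]<97)&(f.min(-1)>110)
    p=s[k]
    if len(p)>20: print(n,len(p),np.percentile(p-p0,[1,50,99],axis=0).round(1),"y,z slope vs x",np.polyfit(p[:,0],p[:,1],1)[0],np.polyfit(p[:,0],p[:,2],1)[0])
print(units(st,world([-236,0,90])))
E
```

```text
time_s: 14.75
position: [0.4929, -0.3444, 0.0273]
orientation: [3.136, -0.027, -0.036]
contact_force: [0.5, 1.2, -0.5]
grip_width: 0.043
gripper_force: 0.0
time_s: 15.75
position: [0.4922, -0.3447, 0.1002]
orientation: [3.117, -0.325, -0.036]
contact_force: [-0.0, 0.6, -2.2]
grip_width: 0.0183
gripper_force: 78.6
-101.9020355399185 [ -95.19269768 -346.85179812  100.22625111] F [-0.2  0.6 -2.2]
side rail pts 136 angle 69.07213458614757 y of outer face at z=6: 39.104304346672166 x [-36.57360974  40.48726578]
[ 0.49209546 -0.34468996  0.09975584] [ 0.09   0.466  0.553  1.711 -0.254  1.058 -1.05 ]
wrist 17413 [[-44.  -10.4 -10.2]
 [ 60.4  -0.8  -8.8]
 [114.8   9.   -7.3]] y,z slope vs x 0.0018264643158822668 0.00035097384483018685
side 213 [[-49.8 -10.5 -11.7]
 [ 96.9   0.   -7.2]
 [151.2  11.9  -3.7]] y,z slope vs x 0.011176876040434573 -0.0030065301714067554
[-1.16966786 -2.89167522  0.07986157]
```

```bash
python3 -m inch '[{"slide":[-0.14,-0.33,0],"twist":0},{"slide":[-0.14,-0.33,0],"twist":0},{"slide":[-0.14,-0.33,0],"twist":0},{"slide":[-0.14,-0.33,0],"twist":0},{"slide":[-0.14,-0.33,0],"twist":0},{"slide":[-0.14,-0.33,0],"twist":0},{"slide":[-0.14,-0.33,0],"twist":0},{"slide":[-0.14,-0.33,0],"twist":0},{"slide":[-0.14,-0.26,0],"twist":0},{"slide":[0,0,0],"twist":0}]'; python3 look.py 9 wrist
python3 - <<'E'
from h import *
from rig import robot
st=robot.read_state(); print(st["joint_pos"].round(3))
d=dict(np.load("pics/wrist9.npz")); f=d["frame"].astype(int); s=stand(cloud(d)); x,y,z=np.moveaxis(s,-1,0); p0=stand(st["position"])
k=(abs(y-p0[1])<30)&(abs(x-p0[0]-50)<130)&(z>60)&(z<p0[2]-4); p=s[k]; print("bar",len(p),np.percentile(p-p0,[1,50,99],axis=0).round(1),np.polyfit(p[:,0],p[:,1],1)[0])
for nm,a,b in(("strap1",-92,-50),("strap2",50,96)):
    k=(x>a)&(x<b)&(abs(y)<40)&(z>25)&(z<34); 
    if k.sum()>20: print(nm,k.sum(),np.percentile(s[k],[1,5,50,95,99],axis=0).round(1))
print(units(st,world([-251,0.7,90])))
E
```

```text
time_s: 16.85
position: [0.4144, 0.0309, 0.0997]
orientation: [3.12, -0.31, -0.037]
contact_force: [-0.1, 0.1, -1.0]
grip_width: 0.0183
gripper_force: 78.8
-101.32856868777162 [-247.47241587    5.17548968   99.66490358] F [-0.1  0.1 -1. ]
[-0.524  0.044  0.355  2.161 -0.018  0.964 -1.931]
bar 18637 [[-45.1 -15.8 -16.8]
 [ 54.2   2.   -9.2]
 [113.4  18.7  -6.4]] 0.010228300401754712
[-0.03688039  0.0188461   0.08198226]
```

View pics/wrist9.png

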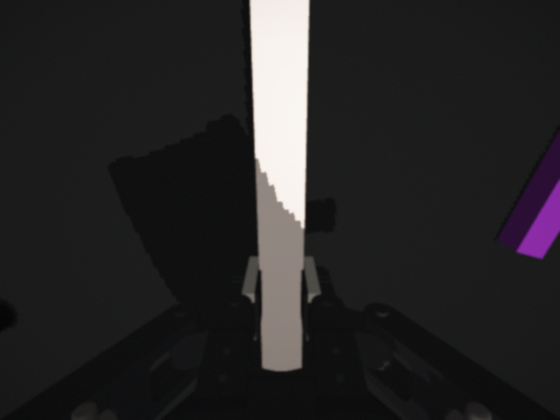

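The wrist view shows the bar held straight along column ~280, with the stand out of frame ahead. I'll get the strap centreline from the earlier wrist cloud and the bar's midline from this one.

Run:
```python
from h import *
from rig import robot
s=np.load("pics/w1s.npy"); x,y,z=np.moveaxis(s,-1,0)
for nm,a,b in(("strap1",-80,-56),("strap2",66,92)):
    k=(x>a)&(x<b)&(abs(y)<30)&(z>26)&(z<33); q=y[k]; print(nm,k.sum(),"y edges",np.percentile(q,[1,3,97,99]).round(1),"mid",np.percentile(q,[2,98]).mean(),"z",np.median(z[k]))
d=dict(np.load("pics/wrist9.npz")); f=d["frame"].astype(int); s=stand(cloud(d)); x,y,z=np.moveaxis(s,-1,0)
p0=stand(robot.read_state()["position"])
for rows in((10,40),(60,90),(110,140),(180,200)):
    m=np.zeros(z.shape,bool); m[rows[0]:rows[1],235:325]=f[rows[0]:rows[1],235:325].min(-1)>60
    k=m&(abs(z-(p0[2]-8.5))<3.5); print(np.median(x[k])-p0[0],"mid y rel",np.percentile(y[k],[1,99]).mean()-p0[1],"w",np.ptp(np.percentile(y[k],[1,99])),"z",np.median(z[k])-p0[2])
```

```text
strap1 795 y edges [-16.3 -16.   13.9  14.7] mid -0.9264223377845084 z 28.621952873318868
strap2 563 y edges [-17.  -15.9  13.   13.8] mid -1.6006580342154626 z 28.593567863654634
107.01405109651415 mid y rel 2.4419167185645323 w 19.797764122934204 z -9.201608098206776
91.16657622044079 mid y rel 2.4018446481936406 w 19.588636385972844 z -9.183572373591375
73.5510976559658 mid y rel 2.242601204229671 w 19.638194664012225 z -9.195797661282569
47.55245330512034 mid y rel 2.0277030865475814 w 19.619691634093243 z -9.203745971981533
```

```bash
python3 -m inch '[{"slide":[-0.02,0.064,0],"twist":0.007},{"slide":[0,0,0.2],"twist":0},{"slide":[0,0,0.2],"twist":0},{"slide":[0,0,0.15],"twist":0},{"slide":[0,0,0.02],"twist":0},{"slide":[0,0,0],"twist":0},{"slide":[0,0,0],"twist":0}]'; python3 look.py 10 wrist side top
python3 - <<'E'
from h import *
from rig import robot
st=robot.read_state(); p0=stand(st["position"]);print(p0)
for n in("wrist","top"):
    d=dict(np.load(f"pics/{n}10.npz")); f=d["frame"].astype(int); s=stand(cloud(d)); x,y,z=np.moveaxis(s,-1,0)
    m=(f.min(-1)>60)&(abs(z-22)<5)&(abs(y)<18)
    for a in range(-240,-90,30):
        k=m&(x>a)&(x<a+30)
        if k.sum()>15: print(n,a+15,k.sum(),"mid y",np.percentile(y[k],[2,98]).mean().round(2),"z",np.median(z[k]).round(1))
E
```

```text
time_s: 17.6
position: [0.4107, 0.0188, 0.0322]
orientation: [3.116, -0.341, -0.034]
contact_force: [0.1, 0.5, -2.2]
grip_width: 0.0178
gripper_force: 78.7
-102.5043611808879 [-248.67721386   -7.35697047   32.15212361] F [ 0.   0.6 -2.2]
side rail pts 134 angle 69.39640756793267 y of outer face at z=6: 39.57323659285807 x [-36.87064792  41.01763389]
top rail pts 82 angle 68.5894323028231 y of outer face at z=6: 37.593018777603895 x [-36.38644225  42.20015205]
[-248.80596037   -6.83324146   32.08052937]
wrist -225 2849 mid y -6.64 z 23.0
wrist -195 3386 mid y -8.28 z 23.1
wrist -165 4311 mid y -8.43 z 23.2
wrist -135 2974 mid y -8.56 z 23.2
top -105 22 mid y -7.78 z 24.6
```

```bash
python3 -m inch '[{"slide":[0,-0.032,0.006],"twist":0},{"slide":[0,-0.031,0],"twist":0},{"slide":[0,0,0],"twist":0},{"slide":[0,0,0],"twist":0}]'; python3 look.py 11 wrist
python3 - <<'E'
from h import *
d=dict(np.load("pics/wrist11.npz")); f=d["frame"].astype(int); s=stand(cloud(d)); x,y,z=np.moveaxis(s,-1,0)
m=(f.min(-1)>60)&(abs(z-22)<5)&(abs(y)<18)
for a in range(-240,-90,30):
    k=m&(x>a)&(x<a+30)
    if k.sum()>15: print(a+15,k.sum(),"mid y",np.percentile(y[k],[2,98]).mean().round(2),"z",np.median(z[k]).round(1))
k=(x>-92)&(x<-50)&(abs(y)<30)&(z>20)&(z<34); print("strap",k.sum(), np.percentile(s[k],[2,98],axis=0) if k.sum() else "")
E
```

```text
time_s: 18.15
position: [0.4116, 0.027, 0.0305]
orientation: [3.115, -0.339, -0.036]
contact_force: [0.1, -0.1, -2.1]
grip_width: 0.0182
gripper_force: 78.7
-102.41540793545657 [-249.38918379    0.79464277   30.49651846] F [ 0.2 -0.1 -2.1]
-225 3023 mid y -0.2 z 21.4
-195 3513 mid y -0.31 z 21.4
-165 4529 mid y -0.59 z 21.4
-135 3038 mid y -0.91 z 21.4
strap 0
```

```bash
python3 -m inch '[{"slide":[0,0,-0.01],"twist":0},{"slide":[0.05,0,0],"twist":0},{"slide":[0.05,0,0],"twist":0},{"slide":[0.05,0,0],"twist":0},{"slide":[0.05,-0.002,0],"twist":0},{"slide":[0.05,0,0],"twist":0},{"slide":[0.05,-0.002,0],"twist":0},{"slide":[0.05,0,0],"twist":0},{"slide":[0,0,0],"twist":0}]'; python3 look.py 12 side
```

```text
time_s: 19.1
position: [0.4536, 0.018, 0.0308]
orientation: [3.115, -0.34, -0.035]
contact_force: [-0.7, -0.4, -1.6]
grip_width: 0.0181
gripper_force: 78.7
-102.46472395965992 [-206.4905687     0.51071398   30.77352639] F [-0.6 -0.5 -1.6]
side rail pts 137 angle 69.27328348566891 y of outer face at z=6: 39.15473516836535 x [-36.78869434  40.92113017]
```

```bash
python3 -m inch '[{"slide":[0.08,-0.003,0],"twist":0},{"slide":[0.08,-0.003,0],"twist":0},{"slide":[0.08,-0.003,0],"twist":0},{"slide":[0.08,-0.003,0],"twist":0},{"slide":[0.08,-0.003,0],"twist":0},{"slide":[0.08,-0.003,0],"twist":0},{"slide":[0.08,-0.003,0],"twist":0},{"slide":[0.08,-0.003,0],"twist":0},{"slide":[0.08,-0.003,0],"twist":0},{"slide":[0.08,0,0],"twist":0}]'; python3 -m inch '[{"slide":[0,0,0],"twist":0}]'; python3 look.py 13 side wrist
python3 - <<'E'
from h import *
d=dict(np.load("pics/wrist13.npz")); f=d["frame"].astype(int); s=stand(cloud(d)); x,y,z=np.moveaxis(s,-1,0)
m=(f.min(-1)>60)&(abs(z-22)<4)&(abs(y)<16)
for a,b in((-54,-30),(-30,0),(0,25),(25,60)):
    k=m&(x>a)&(x<b)
    if k.sum()>15: print(a,k.sum(),"mid y",np.percentile(y[k],[2,98]).mean().round(2),"w",np.ptp(np.percentile(y[k],[2,98])),"z",np.median(z[k]).round(1),"xmax",np.percentile(x[k],99))
E
```

```text
time_s: 20.15
position: [0.5484, 0.0009, 0.0302]
orientation: [3.117, -0.34, -0.036]
contact_force: [-11.8, 1.7, 28.5]
grip_width: 0.0183
gripper_force: 82.7
time_s: 20.25
position: [0.5499, 0.0006, 0.0303]
orientation: [3.117, -0.34, -0.031]
contact_force: [-1.9, 1.4, 15.7]
grip_width: 0.0177
gripper_force: 81.1
-102.45951126580113 [-108.67621494    2.99892395   30.30429221] F [-2.1  0.9 15.7]
side rail pts 127 angle 63.18801584311329 y of outer face at z=6: 32.82359462407446 x [-36.26490836  40.8966961 ]
wrist rail pts 8759 angle 69.09004851644487 y of outer face at z=6: 37.5599293766866 x [-35.86694542 -24.25279489]
-54 3211 mid y 1.7 w 19.547989903757802 z 22.0 xmax -30.240545417321897
-30 5010 mid y 1.44 w 19.207699452115 z 22.3 xmax -0.288136921283912
0 1328 mid y 1.23 w 19.311835761496496 z 22.5 xmax 6.557704062532692
```

```bash
python3 -m inch '[{"slide":[0,0,-0.012],"twist":0},{"slide":[0,0,0],"twist":0}]'; python3 -m inch '[{"slide":[0,0,0],"twist":0},{"slide":[0,0,0],"twist":0},{"slide":[0,0,-0.2],"twist":0},{"slide":[0,0,-0.15],"twist":0},{"slide":[-0.35,0,0],"twist":0},{"slide":[-0.36,0,0],"twist":0},{"slide":[0,0,0],"twist":0},{"slide":[0,0,0],"twist":0}]' 0.4; python3 look.py 14 side wrist top
python3 - <<'E'
from h import *
from rig import robot
st=robot.read_state()
for n in("wrist","top"):
    d=dict(np.load(f"pics/{n}14.npz")); f=d["frame"].astype(int); s=stand(cloud(d)); x,y,z=np.moveaxis(s,-1,0)
    m=(f.min(-1)>60)&(abs(z-22)<4)&(abs(y)<16)
    for a,b in((-175,-140),(-140,-115),(-115,-92),(-50,-20),(-20,20),(20,50)):
        k=m&(x>a)&(x<b)
        if k.sum()>8: print(n,a,k.sum(),"mid y",np.percentile(y[k],[2,98]).mean().round(2),"z",np.median(z[k]).round(1),"x",np.percentile(x[k],[1,99]))
E
```

```text
time_s: 20.55
position: [0.5482, 0.0005, 0.0305]
orientation: [3.116, -0.34, -0.034]
contact_force: [-0.1, -0.9, 5.8]
grip_width: 0.0184
gripper_force: 79.7
time_s: 21.35
position: [0.4643, 0.0196, 0.0739]
orientation: [3.116, -0.339, -0.037]
contact_force: [0.7, -1.0, 0.3]
grip_width: 0.0346
gripper_force: 0.0
-102.40338379938483 [-196.27124174    4.24730618   73.90418488] F [ 0.9 -0.8  0.3]
side rail pts 153 angle 64.78639415946783 y of outer face at z=6: 34.088907548602215 x [-36.73721378  41.00138358]
top rail pts 96 angle 64.86189022606396 y of outer face at z=6: 32.64026513572843 x [-35.93638596  41.85536654]
wrist -175 1150 mid y 1.96 z 21.5 x [-157.77934809 -140.26951593]
wrist -140 1839 mid y 1.93 z 21.5 x [-139.74931637 -115.16523411]
wrist -115 1966 mid y 1.69 z 21.6 x [-114.68026836  -92.20137183]
top -50 34 mid y 1.81 z 22.9 x [-47.57739818 -21.5629733 ]
top -20 48 mid y 1.22 z 22.6 x [-19.77860083  19.83669887]
top 20 26 mid y 1.99 z 22.9 x [20.35434434 43.03150737]
```

```bash
python3 -m inch '[{"slide":[0,0.015,0],"twist":0},{"slide":[0,0,0.15],"twist":0},{"slide":[0,0,0.14],"twist":0},{"slide":[0,0,0.05],"twist":0},{"slide":[0.1,0,0],"twist":0},{"slide":[0.1,0,0],"twist":0},{"slide":[0.05,0,0],"twist":0},{"slide":[0.05,0,0],"twist":0},{"slide":[0.05,0,0],"twist":0},{"slide":[0.05,0,0],"twist":0}]' 0 60; python3 look.py 15
```

```text
time_s: 22.5
position: [0.511, 0.0069, 0.0322]
orientation: [3.116, -0.34, -0.036]
contact_force: [-1.7, 1.4, 1.3]
grip_width: -0.0001
gripper_force: 0.5
-102.44636093005451 [-148.01772905    1.23349223   32.19022104] F [-2.   1.   1.3]
```

Contact made, and the bar is sliding at about 2 N. I'll push on to the stop.

```bash
python3 -m inch '[{"slide":[0.05,0,0],"twist":0},{"slide":[0.05,0,0],"twist":0},{"slide":[0.04,0,0],"twist":0},{"slide":[0.04,0,0],"twist":0},{"slide":[0.02,0,0],"twist":0},{"slide":[0.02,0,0],"twist":0},{"slide":[0,0,0],"twist":0}]'; python3 look.py 16 top
```

```text
time_s: 23.2
position: [0.5366, 0.0012, 0.0315]
orientation: [3.115, -0.34, -0.036]
contact_force: [-0.1, 0.6, 0.1]
grip_width: 0.0
gripper_force: 0.0
-102.45103331902291 [-121.81087658    0.86001563   31.48729045] F [-0.3  0.6  0.1]
top rail pts 43 angle 67.18939932590179 y of outer face at z=6: 34.71805089054314 x [31.31906032 42.63755687]
```

```bash
python3 -m inch '[{"slide":[0.015,0,0],"twist":0},{"slide":[0.015,0,0],"twist":0},{"slide":[0,0,0],"twist":0}]'; python3 look.py 17;  python3 -m inch '[{"slide":[0.015,0,0],"twist":0},{"slide":[0.01,0,0],"twist":0},{"slide":[0,0,0],"twist":0}]'; python3 look.py 18
```

```text
time_s: 23.55
position: [0.538, 0.0009, 0.031]
orientation: [3.116, -0.34, -0.043]
contact_force: [-8.6, 2.2, 5.5]
grip_width: -0.0002
gripper_force: 4.5
-102.43078066810651 [-120.3009229     0.85238284   31.01552597] F [-8.9  0.4  5.5]
time_s: 23.85
position: [0.5382, 0.0009, 0.0303]
orientation: [3.116, -0.339, -0.053]
contact_force: [-21.2, 3.8, 14.6]
grip_width: -0.0004
gripper_force: 10.8
-102.40848962968583 [-120.12971748    0.87028651   30.34279937] F [-21.5  -0.5  14.6]
```

```bash
python3 -m inch '[{"slide":[-0.15,0,-0.02],"twist":0},{"slide":[-0.05,0,-0.3],"twist":0},{"slide":[0,0,-0.4],"twist":0},{"slide":[0,0,-0.4],"twist":0},{"slide":[0,0,-0.4],"twist":0},{"slide":[0,0,-0.4],"twist":0},{"slide":[0,0,-0.37],"twist":0},{"slide":[0,0,0],"twist":0},{"slide":[0,0,0],"twist":0}]'; python3 look.py 19 wrist side top
python3 - <<'E'
from h import *
from rig import robot
st=robot.read_state(); print(units(st,world([3,105,300])))
for n in("wrist","top","side"):
    d=dict(np.load(f"pics/{n}19.npz")); f=d["frame"].astype(int); s=stand(cloud(d)); x,y,z=np.moveaxis(s,-1,0)
    m=(abs(z-22)<4)&(abs(y)<16)&(f.min(-1)>60)
    for a,b in((-130,-92),(-52,-40),):
        k=m&(x>a)&(x<b)
        if k.sum()>4: print(n,a,k.sum(),"mid y",np.percentile(y[k],[2,98]).mean().round(2),"z",np.median(z[k]).round(1),"x",np.percentile(x[k],[1,99]))
    k=(abs(x-3)<38)&(z>40)&(z<215)&(abs(y-(38+(z-6)/np.tan(np.radians(69))))<10); p=np.polyfit(z[k],y[k],1)
    print(n,k.sum(),"angle",np.degrees(np.arctan(1/p[0])),"y at z6",np.polyval(p,6),"head z",np.percentile(z[(abs(x-3)<36)&(y>110)&(y<126)&(z>190)&(z<240)],[50,99]) )
E
```

```text
time_s: 24.75
position: [0.5262, 0.0063, 0.3075]
orientation: [3.116, -0.34, -0.033]
contact_force: [-0.5, 0.1, -0.6]
grip_width: -0.0001
gripper_force: 0.0
-102.45026698527379 [-132.95487503    3.81245066  307.48301102] F [-0.5  0.  -0.6]
wrist rail pts 937 angle 69.30298041291285 y of outer face at z=6: 37.83318604181059 x [-35.7597166   42.54941084]
side rail pts 146 angle 62.57110764233974 y of outer face at z=6: 31.67754060002382 x [-36.34541004  41.57321219]
[ 1.13021357 -0.86004063  0.0066072 ]
wrist -130 211 mid y 1.29 z 21.5 x [-109.0006123   -92.16331464]
wrist -52 158 mid y 1.09 z 21.7 x [-51.47050281 -40.92956614]
wrist 7876 angle 69.4688179434107 y at z6 38.44398684505707 head z [216.18327003 229.32595668]Traceback (most recent call last):
  File "<stdin>", line 10, in <module>
    raise TypeError("expected non-empty vector for x")
TypeError: expected non-empty vector for x
```

```bash
python3 -m inch '[{"slide":[0.28,-0.23,0],"twist":0},{"slide":[0.28,-0.23,0],"twist":0},{"slide":[0.28,-0.23,0],"twist":0},{"slide":[0.28,-0.23,0],"twist":0},{"slide":[0,0,0],"twist":0},{"slide":[0,0,0],"twist":0}]'
python3 - <<'E'
from h import *
from rig import robot
st=robot.read_state(); print(yawdeg(st),stand(st["position"]),st["joint_pos"].round(2),units(st,world([3,111.5,260])))
E
```

```text
time_s: 25.5
position: [0.6808, 0.0853, 0.2995]
orientation: [3.113, -0.339, -0.042]
contact_force: [-0.2, -0.7, -0.4]
grip_width: 0.0001
gripper_force: 0.0
-102.42560833485192 [  2.40257717 112.45223177 299.53722504] [-0.45  0.49  0.41  1.2  -0.18  1.52 -1.86] [0.01358044 0.00370003 0.32930935]
```

```bash
python3 -m inch '[{"slide":[0.01,0,0.15],"twist":0},{"slide":[0,0,0.15],"twist":0},{"slide":[0,0,0.04],"twist":0},{"slide":[0,0,0.02],"twist":0},{"slide":[0,0,0.02],"twist":0},{"slide":[0,0,0],"twist":0}]'; python3 look.py 20; python3 -m inch '[{"slide":[0,0,0.015],"twist":0},{"slide":[0,0,0.015],"twist":0},{"slide":[0,0,0],"twist":0}]'; python3 look.py 21 wrist
```

```text
time_s: 26.1
position: [0.681, 0.0845, 0.2576]
orientation: [3.116, -0.34, -0.035]
contact_force: [-0.4, 0.3, -0.3]
grip_width: 0.0001
gripper_force: 0.0
-102.45824710158831 [  2.70986329 111.71422815 257.61382396] F [-0.4  0.2 -0.3]
time_s: 26.4
position: [0.6808, 0.0846, 0.2531]
orientation: [3.115, -0.34, -0.037]
contact_force: [0.4, 0.3, -0.2]
grip_width: 0.0002
gripper_force: 0.0
-102.44892704031699 [  2.50824712 111.79647093 253.06577061] F [ 0.3  0.3 -0.2]
wrist rail pts 411 angle 69.3381759738603 y of outer face at z=6: 38.29131096466674 x [-34.84491362  42.74201206]
```

```bash
python3 -m inch '[{"slide":[0,0,0.012],"twist":0},{"slide":[0,0,0.012],"twist":0},{"slide":[0,0,0],"twist":0}]'; python3 look.py 22 wrist;python3 -m inch '[{"slide":[0,0,0.012],"twist":0},{"slide":[0,0,0.012],"twist":0},{"slide":[0,0,0],"twist":0}]'; python3 look.py 23 wrist
```

```text
time_s: 26.75
position: [0.6807, 0.0846, 0.2501]
orientation: [3.115, -0.34, -0.037]
contact_force: [-0.8, -0.2, -0.0]
grip_width: -0.0004
gripper_force: 0.0
-102.45111422126101 [  2.44491812 111.73919465 250.09926012] F [-0.7 -0.3 -0. ]
wrist rail pts 420 angle 69.27281750122228 y of outer face at z=6: 38.20568258220854 x [-34.99252459  42.0511039 ]
time_s: 27.1
position: [0.6812, 0.0846, 0.2487]
orientation: [3.116, -0.34, -0.033]
contact_force: [-0.6, -0.0, 6.1]
grip_width: -0.0005
gripper_force: 2.7
-102.451053422002 [  2.88519849 111.85427462 248.66835889] F [-0.6 -0.1  6.1]
wrist rail pts 413 angle 69.4882447572575 y of outer face at z=6: 38.48640166063039 x [-34.41363073  42.39936076]
```

```bash
python3 -m inch '[{"slide":[0,0,0.012],"twist":0},{"slide":[0,0,0.012],"twist":0},{"slide":[0,0,0],"twist":0}]'; python3 look.py 24 wrist;python3 -m inch '[{"slide":[0,0,0.012],"twist":0},{"slide":[0,0,0.012],"twist":0},{"slide":[0,0,0],"twist":0}]'; python3 look.py 25 wrist
```

```text
time_s: 27.45
position: [0.6807, 0.0847, 0.2447]
orientation: [3.116, -0.34, -0.036]
contact_force: [0.8, 0.5, 1.8]
grip_width: -0.0
gripper_force: 1.0
-102.44297816167838 [  2.42637869 111.8825679  244.73398581] F [0.7 0.6 1.8]
wrist rail pts 460 angle 54.0168290529079 y of outer face at z=6: 10.598423685878092 x [-35.13884974  42.55151433]
time_s: 27.8
position: [0.6803, 0.0845, 0.2411]
orientation: [3.115, -0.34, -0.038]
contact_force: [0.1, -0.3, 0.8]
grip_width: 0.0
gripper_force: 0.2
-102.44645807323022 [  2.06631389 111.60269694 241.12727038] F [ 0.2 -0.3  0.8]
wrist rail pts 525 angle 56.813958005023146 y of outer face at z=6: 8.271711697279384 x [-35.83685666  42.47562777]
```

It slides down with light force. I'll continue until it meets the bar (expected TCP z ≈ 237).

```bash
sed -i 's/(z>15)&(z<80)/(z>30)\&(z<80)/' look.py; python3 -m inch '[{"slide":[0,0,0.012],"twist":0},{"slide":[0,0,0.012],"twist":0},{"slide":[0,0,0],"twist":0}]'; python3 look.py 26 wrist;python3 -m inch '[{"slide":[0,0,0.01],"twist":0},{"slide":[0,0,0.01],"twist":0},{"slide":[0,0,0],"twist":0}]'; python3 look.py 27 wrist
```

```text
time_s: 28.15
position: [0.6805, 0.0841, 0.2386]
orientation: [3.115, -0.341, -0.037]
contact_force: [-0.0, -2.4, 0.8]
grip_width: -0.0002
gripper_force: 0.8
-102.47796919959129 [  2.32458996 111.16062444 238.60602955] F [ 0.4 -2.3  0.8]
wrist rail pts 323 angle 63.18941959343604 y of outer face at z=6: 14.988312598307505 x [-35.48407422  42.46141171]
time_s: 28.5
position: [0.6805, 0.0842, 0.2365]
orientation: [3.115, -0.34, -0.036]
contact_force: [-0.1, -2.1, 1.1]
grip_width: 0.0003
gripper_force: 1.5
-102.46976131436642 [  2.28609814 111.29621145 236.49418582] F [ 0.3 -2.1  1.1]
wrist rail pts 352 angle 61.85993937875361 y of outer face at z=6: 10.630969375475111 x [-35.43882145  42.6428074 ]
```

```bash
python3 -m inch '[{"slide":[0,0,0.01],"twist":0},{"slide":[0,0,0.01],"twist":0},{"slide":[0,0,0],"twist":0}]'; python3 look.py 28 wrist side top
python3 - <<'E'
from h import *
out=[]
for n,(a,b,c,e) in(("side",(80,240,210,380)),("wrist",(0,420,0,560))):
    out.append(cv2.resize(cv2.imread(f"pics/{n}28.png")[a:b,c:e],(400,380),interpolation=cv2.INTER_CUBIC))
cv2.imwrite("pics/v28.png",np.hstack(out))
E
```

```text
time_s: 28.85
position: [0.6807, 0.0842, 0.2351]
orientation: [3.115, -0.341, -0.034]
contact_force: [-0.9, -3.5, 6.7]
grip_width: 0.0001
gripper_force: 4.0
-102.4709471905641 [  2.52126066 111.32997931 235.05005627] F [-0.1 -3.6  6.7]
wrist rail pts 369 angle 60.97751079945007 y of outer face at z=6: 7.914164841689207 x [-35.57339061  42.54986836]
side rail pts 116 angle 59.591595563134376 y of outer face at z=6: 7.381688435102111 x [-36.68119951  41.85240371]
top rail pts 68 angle 61.4843117340715 y of outer face at z=6: 7.92339281000325 x [-36.4376015   41.77449133]
```

View pics/v28.png

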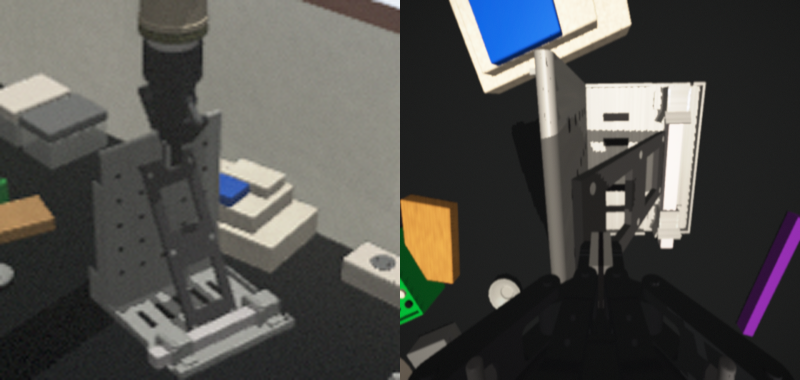

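The views show the bar lying through both straps in front of the foot, with the plate against it and its head on the panel. One more light press to confirm it is seated, then I'll lift off.

```bash
python3 -m inch '[{"slide":[0,0,0.008],"twist":0},{"slide":[0,0,0.008],"twist":0},{"slide":[0,0,0],"twist":0}]'; python3 look.py 29 wrist; python3 -m inch '[{"slide":[0,0.01,-0.05],"twist":0},{"slide":[0,0,-0.3],"twist":0},{"slide":[0,0,-0.35],"twist":0},{"slide":[-0.2,0.2,-0.2],"twist":0},{"slide":[-0.28,0.28,0],"twist":0},{"slide":[-0.28,0.28,0],"twist":0},{"slide":[-0.28,0.28,0],"twist":0},{"slide":[0,0,0],"twist":0},{"slide":[0,0,0],"twist":0}]'; python3 look.py 30 side top wrist
python3 - <<'E'
from h import *
for n in("wrist","top","side"):
    d=dict(np.load(f"pics/{n}30.npz")); f=d["frame"].astype(int); s=stand(cloud(d)); x,y,z=np.moveaxis(s,-1,0)
    k=(abs(z-23)<4)&(abs(y)<16)&(f.min(-1)>60)&(x>-130)&(x<-92)
    if k.sum()>4: print(n,"bar rear",np.percentile(x[k],[1,5]),"y",np.percentile(y[k],[2,98]))
    k=(abs(z-23)<3)&(abs(y)<16)&(f.min(-1)>60)&(abs(x-3)<46)
    if k.sum()>4: print(n,"bar mid y",np.percentile(y[k],[2,98]))
    for nm,a,b in(("-x rail",-36,-26),("+x rail",32,41)):
        k=(x>a)&(x<b)&(z>35)&(z<195)&(abs(y-(9+(z-6)/np.tan(np.radians(62))))<7)
        if k.sum()>9: p=np.polyfit(z[k],y[k],1); print(n,nm,k.sum(),"angle",90-np.degrees(np.arctan(p[0])),"y6",np.polyval(p,6))
out=[cv2.resize(cv2.imread(f"pics/{n}30.png")[a:b,c:e],(400,400),interpolation=cv2.INTER_CUBIC) for n,(a,b,c,e) in(("side",(100,260,220,380)),("top",(90,220,190,320)))]
cv2.imwrite("pics/v30.png",np.hstack(out))
E
```

```text
time_s: 29.3
position: [0.6809, 0.0841, 0.2347]
orientation: [3.116, -0.341, -0.032]
contact_force: [-4.6, -3.7, 14.8]
grip_width: 0.0003
gripper_force: 7.8
-102.47464384373147 [  2.74075436 111.27458492 234.71692828] F [-3.7 -4.5 14.8]
wrist rail pts 364 angle 60.871476845210225 y of outer face at z=6: 7.478878837859637 x [-35.35221271  42.62918155]
time_s: 30.25
position: [0.5334, -0.0108, 0.3448]
orientation: [3.117, -0.34, -0.035]
contact_force: [0.8, 0.5, -1.0]
grip_width: -0.0003
gripper_force: 0.0
-102.44415542683727 [-122.46676498  -11.47905142  344.76379479] F [ 0.7  0.7 -1. ]
side rail pts 120 angle 61.933458644949454 y of outer face at z=6: 9.842068800214836 x [-35.93816088  41.28520781]
wrist rail pts 653 angle 61.58570860019099 y of outer face at z=6: 8.127527301613355 x [-35.41354483  42.44916136]
wrist bar rear [-108.97066814 -108.8032856 ] y [-11.65296498   7.45502879]
wrist bar mid y [-11.94410538  15.33847469]
wrist -x rail 1368 angle 61.537839269699774 y6 8.229808830551857
wrist +x rail 1373 angle 61.39643951971653 y6 7.57691862056795
side bar rear [-114.17811439 -113.63810761] y [-12.51873008   9.27250486]
side bar mid y [-13.42543424  14.34611238]
side -x rail 159 angle 61.89150055034665 y6 9.742588683968197
side +x rail 133 angle 61.673958002445474 y6 9.070884023721284
```

View pics/v30.png

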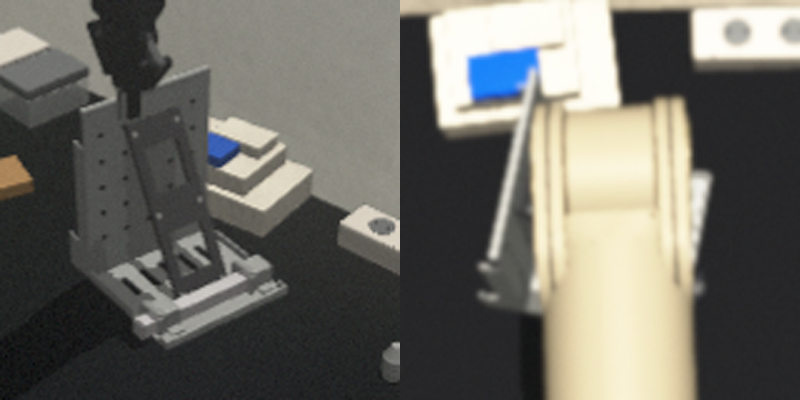

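The side view shows the bar through both straps and the plate leaning on the panel at about 61.6°. The foot is square against the bar: both rails are at y≈8 mm and the bar's inner face is at 7.5 mm. The gripper is clear, so I'm handing in.

```bash
python3 -c "
from rig import robot
print(robot.close_job())"
```

```text
the job is handed in; nothing more can be done
None
```

The job is handed in at about 30 s: the bar is home against the end stop, and the plate leans on the panel at about 62° with its foot square against the bar and the gripper clear; while turning, joint 7 ran to its 2.6 rad limit (read 2.60), and I can't rule out a slight overshoot.

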